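# Cock and lock the head of a booklet stitcher by its handwheel

### The arm

A 7-joint arm with a two-finger parallel gripper is mounted at the origin on the work surface. World frame = base frame: x ahead of the robot, y to its left, z up, the work surface at z = 0. Lengths are in mm, angles in rad, forces in N, time in s.
With the tool pointing down it reaches from about 400 to 875 mm from the base axis. Payload 4.4 kg.
Tool frame: the origin (TCP) lies midway between the tips of the shut fingers; the grasp point (between the pads) lies 19 mm behind it; x points along the fingers, z is the direction in which the jaws open and shut, and the axes are right-handed (so a half turn about x gives the same grasp; the last joint's range is limited). The gripper opens to 85 mm and grips with 20 to 120 N. Pads are 22 mm wide; open, the fingers measure 114 mm over their backs; the gripper's body (76 mm by 85 mm) begins 54 mm behind the grasp point. The pads swing forward as they close: fully open they stand 13 mm farther back than shut.
Start: joints at [-1.249, 0.628, 0.038, 1.517, -0.027, 0.996, -0.02], TCP at [245.777, 601.757, 231.313] pointing down, gripper open.
Joint ranges: [-3.06, 3.06], [-0.37, 2.12], [-1.25, 1.32], [0.18, 2.47], [-1.1, 4.24], [0.23, 1.98], [-2.94, 2.94]. Speed limits (rad/s): [2.57, 2.57, 3.14, 3.14, 3.14, 3.14, 3.14].

### API

Orientations are given as [roll, pitch, yaw] about the fixed x, y, z axes, in that order (R = Rz(yaw) Ry(pitch) Rx(roll)).
In Python, from cell import ctrl gives the robot as it stands. The module is installed in compiled form; this text tells all that it offers.
- The arm moves only by the tool servo_tool, never from a script. Its argument "rows" is a list of rows, each an object of numbers: "dx", "dy", "dz": the shift along the tool's x, y, z in units of 750 mm (1.0 is 750 mm); "wx", "wy", "wz": the turn, a rotation vector about the tool's x, y, z in units of 6 degrees (1.0 is 6 degrees); "fingers": the closure, from 0 (fully open) to 1 (shut). In form: [{"dx": .., "dy": .., "dz": .., "wx": .., "wy": .., "wz": .., "fingers": ..}, ...]. A call has 1 to 5 rows; each row shifts and turns the commanded pose from where the row before left it, along the tool's axes as they then stand; what a row does not reach is not made up. A row lasts 1/8 s, in which the tool goes at most 62.5 mm and 10.7 degrees, less where a joint would pass 70% of its speed; a pose out of reach is approached as far as the arm can. A call with a number of a shift or a turn outside -1 to 1 is refused whole. A call with a gripper value outside its range is refused whole. The fingers move at their own pace and stop on an object; the grip force is fixed at half the most. Time passes only in rows, so rows that do not move let the fingers close. It gives the time, the measured TCP pose, the force and the opening at its end, in the units of the state.
- ctrl.read_state(): the state, without advancing time (a new reading comes with each control period).
- ctrl.get_image(name): name is "scene" or "top"; returns the picture (384x512x3 uint8, red, green, blue); there is no depth.
- ctrl.camera_info(name): a dict with "fovy" (degrees; the focal length in pixels is half the picture's height over the tangent of half this angle, whatever the lens; pixels are square), "cx", "cy" (the principal point, pixels), "R" (3x3) and "t" (3): a world point X has camera coordinates R X + t. Camera axes: x right, y down, z forward; pixel columns grow to the right and rows downward; lengths in mm; the calibration is good to about 2 mm. A picture is of the moment at which its call begins. camera_info takes no time and is no camera call.
- ctrl.finish_job(): hands the job in, once; it reports no verdict.
Trained networks look in the newest picture that a camera, given by its name, has taken for a name from the list of things; names that differ only in an ending like _2 or _b are one class to them, and where a whole thing is asked for, a point or a joint stands for the part that bears it (a point fixed in the world has none). Each returns a list of dicts, best first, with "conf" (0 to 1); they miss things now and then, are a little off and sometimes report something else, mostly with a low value. They report only what shows in the picture. A call takes as long as a camera call.
- ctrl.search_frame(label, camera): "extent" ([centre column, centre row, width, height] in pixels, round what is visible of it).
- ctrl.silhouettes(label, camera): "region" (384x512 bool, what is visible of it) and "extent" ([centre column, centre row, width, height] in pixels, round what is visible of it).
- ctrl.mark_of(label, camera): "point" ([column, row] in pixels: a listed point, or the origin of a listed thing).
The state is a dict: "clock": time; "qpos": joint angles; "qd": joint speeds; "tau": joint torques, N m; "eef_pos": TCP position; "tool_rot": TCP orientation; "force": force on the tool from outside, world axes, zero at the start; "torque": the same for the moment, N m; "width": finger opening in mm.
Only numpy, scipy, OpenCV 4.12 (cv2) and the standard library are available. Lean on these libraries where they do the work, as an engineer would, in place of code of your own. Each camera call takes 0.05 s, during which the arm holds its last target.

### The job

Make the booklet stitcher safe for clearing its wire: hold the crank handle on its handwheel and turn the wheel so that its top goes away from you, feeling the head spring push back harder and harder until it suddenly lets go, and stop just past that hard spot. Then let go and gently press the lock pin on top of the machine all the way down; if it meets metal the wheel stands wrong, so do not force it. Never let the wheel fly round by itself, and do not disturb the things around.

Things in the scene. Friction and masses are not known exactly. Their poses are not given: they have to be found in the camera images.
- stitcher: Bench booklet stitcher, cream on a grey base 370 x 150, fixed. Origin on the counter right under the wheel's shaft; its own -x is the front with throat and saddle (towards the robot, turned up to 0.25 rad), y along the shaft, z up. Column 180 (x) x 120 (y), top 250 high, centred 20 behind (+x of) the origin; upper arm 250 high reaching 170 forward; motor behind, up to 200 from the origin
- wheel_centre (a point): Middle of the cast handwheel (190 across, 22 thick, 2.2 kg), on the shaft axis, 165 above the counter. The wheel stands upright on the stitcher's own -y side (robot's right), turns about the stitcher's y axis and can go right round; its outer face is 11 to the -y side of here. If let go on the hard stretch it flies back; 0.42 rad past the letting go the head fires and drags it on with nearly 30 N
- crank_grip (a point): Grip point in the axis of the crank handle: a pale wooden freely spinning sleeve, 24 across, 84 long, pointing out of the wheel to the stitcher's own -y, 72 from the shaft axis. The point is 58 outside the wheel's outer face (69 from wheel_centre along -y), so a gripper from above clears the wheel; the sleeve reaches 50 from here towards the wheel, 34 outwards. Unloaded, the wheel takes about 2 N here
- handwheel (a joint): Wheel angle (rad): 0 with the handle straight up, -1.57 level on the robot's side; grows as the wheel's top goes away from the robot. Starts at -2.35 to -1.9. Over 1.5 rad a hidden cam lifts the spring-loaded head: the handle pushes back up to 11 to 18 N, then within 0.1 rad lets go to about 2 N. The cam's angle is unknown: the letting go comes anywhere from -0.35 to 1.05. The wheel then rests by itself
- lock_pin (a joint): Travel of the lock pin (m): 0 up (start), 0.014 all the way down. Stays where it is left; takes about 5 N. It drops into a slot only from the letting go to 0.25 rad (18 mm at the handle) past it, best about 0.14 rad past; anywhere else metal stops it after 0.002
- lock_top (a point): Middle of the flat top (24 across) of the lock pin's black round cap, where to press it straight down. The cap is 32 across and 12 thick, stands free on top of the column, 25 to the stitcher's own +y side of the origin; its top is 286 above the counter when up, 272 when all the way down. Press with 8 to 15 N; 40 N is too much
- booklets: Bystander: pile of booklets, 150 x 210 x 30, origin at the centre of its underside
- wire_box: Bystander: cardboard box, 85 x 85 x 45, origin at the centre of its underside
- calendar: Bystander: tent-shaped desk calendar, 116 x 190 and 147 high, origin at the centre of its underside
- pen_mug: Bystander: white mug, 82 across and 95 high, with two pens standing up to 155, origin at the centre of its underside

How it is judged (in metres and radians):
At the end, for the whole second after the job is handed in: The lock pin is down by more than 11 of its 14 mm (it only goes down when the wheel stands just past the hard spot) and the handwheel is at rest (under 0.1 rad/s) (value of joint lock_pin above 0.011 m and velocity of joint handwheel between -0.1 and 0.1 rad/s); the robot touches nothing.
It fails at once if the handwheel flies round: faster than 4 rad/s either way (velocity of joint handwheel above 4 rad/s or velocity of joint handwheel below -4 rad/s).
It fails at once if the handwheel is turned the wrong way round: below -2.8 rad (value of joint handwheel below -2.8 rad).
It fails at once if the lock pin is forced: more than 40 N on its cap (contact force between lock_pin and anything else above 40 N).
It fails at once if a bystander is moved by more than 20 mm (distance of any of booklets, wire_box, calendar, pen_mug from where it was at the start of the episode above 0.02 m).
It also fails if it takes over 70 s, if anything falls off the work surface, if the arm or the gripper's body presses on something with over 40 N, if the wrist force passes 120 N, or if a joint passes its speed limit or range.

## Working session

There is one attempt and no reset: what is moved stays moved. The work goes in short steps, Python scripts to look and compute and a tool call to move; the robot and the scene stay as the last step left them, time stands still between calls to the robot, and variables do not carry over. Pictures are saved under pics/ and viewed, and the job is handed in when it is done.

Besides the shell and the picture viewer there is one more tool, called as name([rows], argument=value, ...), one row to a line, values as JSON. servo_tool: Moves the arm, as the interface text tells. Its arguments: {"type":"object","properties":{"rows":{"type":"array"}},"required":["rows"]}

```bash
mkdir -p pics; ls; cat > h.py <<'E'
import numpy as np,cv2
from cell import ctrl
from scipy.spatial.transform import Rotation as Ro
def st():
    s=ctrl.read_state()
    print('t',s['clock'],'p',np.round(s['eef_pos'],1),'r',np.round(s['tool_rot'],3),'F',np.round(s['force'],1),'T',np.round(s['torque'],2),'w',round(s['width'],1),'q',np.round(s['qpos'],2)); return s
def cam(n):
    c=ctrl.camera_info(n);f=192/np.tan(np.radians(c['fovy'])/2);return f,c['cx'],c['cy'],np.array(c['R']),np.array(c['t'])
def proj(n,X):
    f,cx,cy,R,t=cam(n);p=np.atleast_2d(X)@R.T+t;return np.c_[cx+f*p[:,0]/p[:,2],cy+f*p[:,1]/p[:,2]]
def ray(n,uv):
    f,cx,cy,R,t=cam(n);d=R.T@np.array([(uv[0]-cx)/f,(uv[1]-cy)/f,1]);return -R.T@t,d/np.linalg.norm(d)
def atz(n,uv,z):
    o,d=ray(n,uv);return o+d*(z-o[2])/d[2]
def tri(uv1,uv2):
    o1,d1=ray('scene',uv1);o2,d2=ray('top',uv2)
    A=np.c_[d1,-d2];k=np.linalg.lstsq(A,o2-o1,rcond=None)[0];a=o1+k[0]*d1;b=o2+k[1]*d2
    return (a+b)/2,np.linalg.norm(a-b)
def snap(n,fn):
    im=ctrl.get_image(n);cv2.imwrite('pics/'+fn,im[:,:,::-1]);return im
E
python3 - <<'E'
from h import *
st()
for n in('scene','top'):
    snap(n,n+'0.png'); f,cx,cy,R,t=cam(n); print(n,f,cx,cy,-R.T@t,R)
for l in ['wheel_centre','crank_grip','lock_top','stitcher']:
    p={}
    for n in('scene','top'):
        r=ctrl.mark_of(l,n); print(l,n,[(np.round(x['point'],1),round(x['conf'],2)) for x in r[:3]])
        if r:p[n]=r[0]['point']
    if len(p)==2: print(tri(p['scene'],p['top']))
E
```

```text
pics
t 0.0 p [245.5 601.2 230.4] r [-3.128  1.569 -1.945] F [-0.3  1.1  0.3] T [ 0.01 -0.05 -0.03] w 85.5 q [-1.25  0.63  0.04  1.52 -0.03  1.   -0.02]
scene 401.2621170201102 254.4791977044521 190.6460582546282 [1190.84873322    5.15510707 1179.17965763] [[-0.0449462   0.99894245  0.009686  ]
 [ 0.82977881  0.04273041 -0.55645417]
 [-0.55627958 -0.01697326 -0.83082184]]
top 433.4009698720289 263.57383098776853 195.70840345915786 [ 364.90911077  -16.89424534 1541.54757554] [[-0.01644514 -0.99963533 -0.02141881]
 [-0.99355322  0.01874073 -0.11180689]
 [ 0.11216752  0.01944205 -0.9934991 ]]
wheel_centre scene [(array([275. , 199.7]), 0.84)]
wheel_centre top [(array([254.3, 190.8]), 0.85)]
(array([537.48268733,  43.67408894, 158.9157008 ]), np.float64(7.874009342939728))
crank_grip scene [(array([247.5, 189. ]), 0.56), (array([312.3, 171.4]), 0.26)]
crank_grip top [(array([281.5, 210.7]), 0.43)]
(array([474.81261813, -43.1490388 , 117.41387128]), np.float64(8.14102675272107))
lock_top scene [(array([314.9, 169. ]), 0.57)]
lock_top top [(array([211. , 189.7]), 0.39)]
(array([524.75981838, 153.80602   , 303.74238687]), np.float64(9.928257734962347))
stitcher scene [(array([295.4, 222.6]), 0.81), (array([273.2, 198.2]), 0.61)]
stitcher top [(array([228.9, 201.2]), 0.81)]
(array([521.67550263, 131.2666516 ,  -2.40258874]), np.float64(13.439673148182901))
```

View pics/scene0.png

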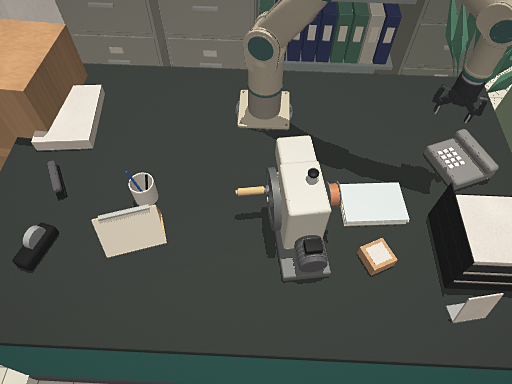

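View pics/top0.png

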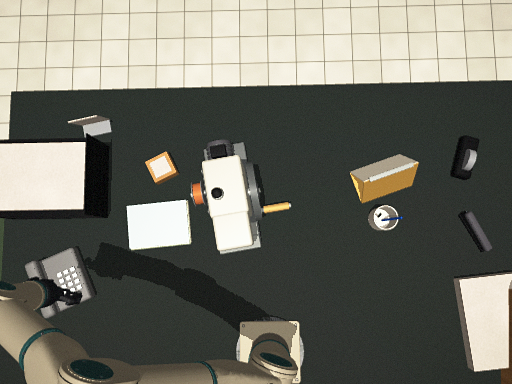

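```bash
python3 - <<'E'
from h import *
a=cv2.imread('pics/scene0.png')[125:290,220:360];b=cv2.imread('pics/top0.png')[130:260,180:310]
a=cv2.resize(a,None,fx=4,fy=4,interpolation=cv2.INTER_CUBIC)[:600];b=cv2.resize(b,None,fx=4.6,fy=4.6,interpolation=cv2.INTER_CUBIC)
cv2.imwrite('pics/sc_z.png',a);cv2.imwrite('pics/top_z.png',b)
for n in('scene','top'):
    for l in('crank_grip','lock_top'):
        r=ctrl.silhouettes(l,n)
        for x in r[:2]:
            ys,xs=np.nonzero(x['region']);print(n,l,round(x['conf'],2),np.round(x['extent'],1),len(xs))
print(atz('scene',(313,173.5),286),atz('top',(217,193),286))
E
```

```text
scene crank_grip 0.62 [250.6 189.9  26.2  12. ] 204
scene crank_grip 0.62 [379.5 256.2  37.7  36.2] 894
scene lock_top 0.46 [315.  173.8  12.2  10.8] 88
top crank_grip 0.5 [277.1 208.6  24.1  10.7] 169
top crank_grip 0.39 [159.7 222.6  63.   52.3] 2682
top lock_top 0.53 [214.7 192.2  15.3   8. ] 79
[527.54115814 145.83251568 286.        ] [517.20214703 143.76920667 286.        ]
```

View pics/sc_z.png

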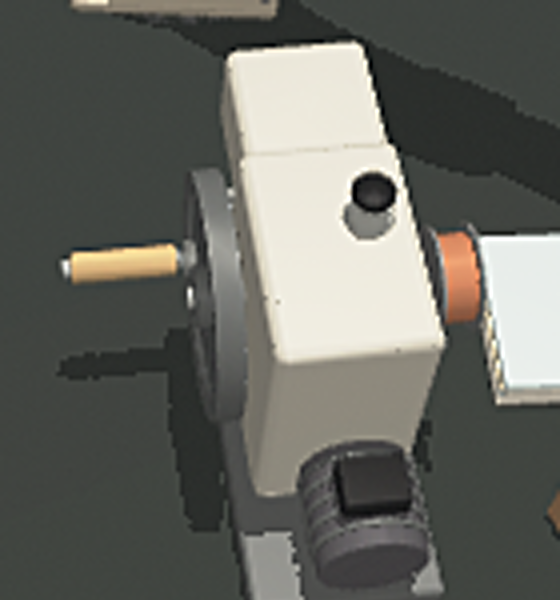

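View pics/top_z.png

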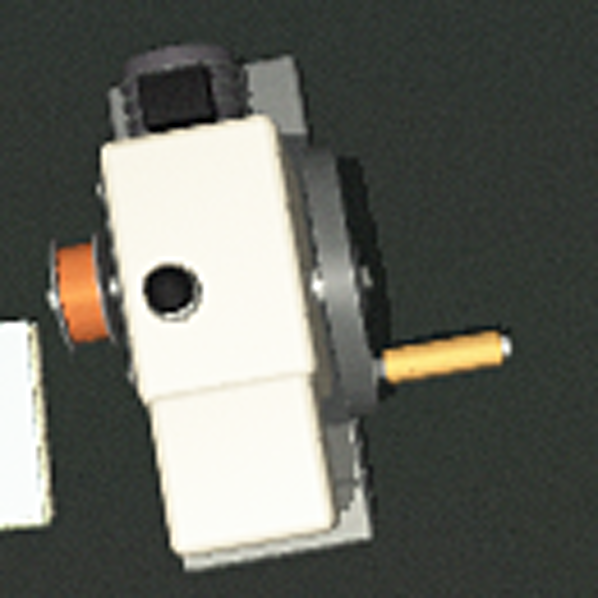

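```bash
cat > fit.py <<'E'
from h import *
from scipy.optimize import least_squares
def model(p):
    x,y,yaw,th=p[:4]
    c,s=np.cos(yaw),np.sin(yaw);M=lambda X:np.array([x+c*X[0]-s*X[1],y+s*X[0]+c*X[1],X[2]])
    hx,hz=72*np.sin(th),165+72*np.cos(th)
    return dict(cap=M([0,25,286]),hi=M([hx,-19,hz]),ho=M([hx,-103,hz]),bl=M([110,60,250]),br=M([110,-60,250]),grip=M([hx,-69,hz]),wc=M([0,0,165]) if 0 else None)
if __name__=='__main__':
    S=lambda u,v:((u+.5)/4-.5+220,(v+.5)/4-.5+125)
    T=lambda u,v:((u+.5)/4.6-.5+180,(v+.5)/4.6-.5+130)
    ob=[('scene','cap',S(373.5,189)),('scene','hi',S(177,260)),('scene','ho',S(72,268)),('scene','bl',S(444,345)),('scene','br',S(275,362)),
    ('top','cap',T(170,289)),('top','hi',T(386,367)),('top','ho',T(501,348)),('top','bl',T(100,145)),('top','br',T(275,115))]
    def res(p):
        m=model(p);return np.concatenate([proj(n,m[k])[0]-uv for n,k,uv in ob])
    best=least_squares(res,[520,120,.15,-2.1],loss='soft_l1')
    print(best.x)
    for o,r in zip(ob,res(best.x).reshape(-1,2)):print(o[0],o[1],np.round(r,2))
    for k,v in model(best.x).items():
        if v is not None:print(k,np.round(v,1))
E
python3 fit.py
```

```text
[ 5.29475160e+02  1.00205756e+02  3.34758812e-01 -1.95065219e+00]
scene cap [-8.03 -0.53]
scene hi [15.15 -3.57]
scene ho [15.82  0.64]
scene bl [-0.82 -3.24]
scene br [-0.29  3.28]
top cap [ 7.23 -0.94]
top hi [-14.99   2.14]
top ho [-15.73  -2.64]
top bl [0.84 2.02]
top br [-0.03 -4.99]
cap [521.3 123.8 286. ]
hi [472.6  60.3 138.3]
ho [500.2 -19.  138.3]
bl [613.7 193.  250. ]
br [653.1  79.7 250. ]
grip [489.   13.1 138.3]
```

```bash
sed -i 's/x,y,yaw,th=p\[:4\]/x,y,yaw,th,w=p[:5]/; s/-19,hz/w-19,hz/; s/-103,hz/w-103,hz/; s/-69,hz/w-69,hz/; s/\[520,120,.15,-2.1\]/[520,120,.15,-2.1,-80]/; s/wc=M(\[0,0,165\]) if 0 else None/wc=M([0,w,165])/' fit.py; python3 fit.py
```

```text
[ 5.23012020e+02  1.20847742e+02  1.54648524e-01 -2.15815501e+00
 -8.09884439e+01]
scene cap [-0.21 -0.81]
scene hi [-0.11 -0.13]
scene ho [-0.28  0.15]
scene bl [ 0.88 -0.4 ]
scene br [-0.73 -0.67]
top cap [-0.18 -0.09]
top hi [-0.33  0.16]
top ho [-0.08 -0.1 ]
top bl [-0.49 -0.81]
top br [ 0.39 -1.08]
cap [519.2 145.5 286. ]
hi [479.2  12.8 125.1]
ho [492.1 -70.2 125.1]
bl [622.5 197.1 250. ]
br [640.9  78.5 250. ]
grip [486.9 -36.6 125.1]
wc [535.5  40.8 165. ]
```

```bash
cat >> h.py <<'E'
def plan(pos,yaw,flip,n,full=True):
    """rows: constant rate; first give rotation at start then straight; prints per-row"""
    s=ctrl.read_state();R=Ro.from_euler('xyz',s['tool_rot'])
    z=np.array([np.cos(yaw),np.sin(yaw),0])*flip;x=np.array([0,0,-1.]);Rt=Ro.from_matrix(np.c_[x,np.cross(z,x),z])
    rv=(R.inv()*Rt).as_rotvec()
    d=R.inv().apply(np.array(pos)-s['eef_pos'])
    print('tool->',np.round(d/750/n,4),'rot units total',np.round(np.degrees(rv)/6,2),'per row',np.round(np.degrees(rv)/6/n,3));
    print('shift at target ori',np.round(Rt.inv().apply(np.array(pos)-s['eef_pos'])/750,4))
E
python3 - <<'E'
from h import *
s=st();print(np.round(Ro.from_euler('xyz',s['tool_rot']).as_matrix(),3))
for f in(1,-1):plan([440,-100,420],.155,f,1)
E
```

```text
t 0.7 p [245.8 601.8 231.4] r [0.467 1.571 1.65 ] F [ 0.7  0.6 -0.4] T [ 0.04 -0.01 -0.04] w 85.8 q [-1.25  0.63  0.04  1.52 -0.03  1.   -0.02]
[[-0.    -0.926  0.378]
 [ 0.     0.378  0.926]
 [-1.     0.     0.   ]]
tool-> [-0.2516 -0.5936 -0.7683] rot units total [ 9.82  0.   -0.  ] per row [ 9.817e+00  1.000e-03 -1.000e-03]
shift at target ori [-0.2515 -0.9645  0.1114]
tool-> [-0.2516 -0.5936 -0.7683] rot units total [-20.18   0.     0.  ] per row [-2.0183e+01  1.0000e-03  1.0000e-03]
shift at target ori [-0.2515  0.9645 -0.1114]
```

servo_tool([
  {"dx": -0.05,"wx": 0.98,"fingers": 0},
  {"dx": -0.05,"wx": 0.98,"fingers": 0},
  {"dx": -0.05,"wx": 0.98,"fingers": 0},
  {"dx": -0.05,"wx": 0.98,"fingers": 0},
  {"dx": -0.05,"wx": 0.98,"fingers": 0},
])

```text
schema error: expected keys dx, dy, dz, wx, wy, wz, fingers
```

servo_tool([
  {"wx": 0.98,"fingers": 0},
  {"wx": 0.98,"fingers": 0},
  {"wx": 0.98,"fingers": 0},
  {"wx": 0.98,"fingers": 0},
  {"wx": 0.98,"fingers": 0},
])

```text
schema error: expected keys dx, dy, dz, wx, wy, wz, fingers
```

```bash
python3 - <<'E'
from h import *
st();plan([430,300,420],.155,1,1);plan([490,-80,420],.155,1,1)
E
```

```text
t 0.7 p [245.8 601.8 231.4] r [0.467 1.571 1.65 ] F [ 0.7  0.6 -0.4] T [ 0.04 -0.01 -0.04] w 85.8 q [-1.25  0.63  0.04  1.52 -0.03  1.   -0.02]
tool-> [-0.2516 -0.3795 -0.2796] rot units total [ 9.82  0.   -0.  ] per row [ 9.817e+00  1.000e-03 -1.000e-03]
shift at target ori [-0.2515 -0.4355  0.1806]
tool-> [-0.2516 -0.6452 -0.7184] rot units total [ 9.82  0.   -0.  ] per row [ 9.817e+00  1.000e-03 -1.000e-03]
shift at target ori [-0.2515 -0.9484  0.1814]
```

All keys are required.

servo_tool([
  {"dx": -0.05,"dy": 0,"dz": 0,"wx": 0.98,"wy": 0,"wz": 0,"fingers": 0},
  {"dx": -0.05,"dy": 0,"dz": 0,"wx": 0.98,"wy": 0,"wz": 0,"fingers": 0},
  {"dx": -0.05,"dy": 0,"dz": 0,"wx": 0.98,"wy": 0,"wz": 0,"fingers": 0},
  {"dx": -0.05,"dy": 0,"dz": 0,"wx": 0.98,"wy": 0,"wz": 0,"fingers": 0},
  {"dx": -0.05,"dy": 0,"dz": 0,"wx": 0.98,"wy": 0,"wz": 0,"fingers": 0},
])

```text
clock: 1.32
eef_pos: [245.7, 601.6, 420.2]
tool_rot: [0.804, 1.571, 1.47]
force: [1.1, 0.1, -0.5]
width: 85.4
```

servo_tool([
  {"dx": 0,"dy": 0,"dz": 0,"wx": 0.98,"wy": 0,"wz": 0,"fingers": 0},
  {"dx": 0,"dy": 0,"dz": 0,"wx": 0.98,"wy": 0,"wz": 0,"fingers": 0},
  {"dx": 0,"dy": 0,"dz": 0,"wx": 0.98,"wy": 0,"wz": 0,"fingers": 0},
  {"dx": 0,"dy": 0,"dz": 0,"wx": 0.98,"wy": 0,"wz": 0,"fingers": 0},
  {"dx": 0,"dy": 0,"dz": 0,"wx": 0.98,"wy": 0,"wz": 0,"fingers": 0},
])

```text
clock: 1.95
eef_pos: [245.7, 601.7, 418.8]
tool_rot: [-3.11, 1.571, -2.956]
force: [-0.5, 0.0, -0.3]
width: 85.3
```

```bash
python3 - <<'E'
from h import *
st();plan([430,300,420],.155,1,1);plan([490,-80,420],.155,1,1)
E
```

```text
t 1.95 p [245.7 601.7 418.8] r [-3.11   1.571 -2.956] F [-0.5  0.  -0.3] T [-0.   -0.07  0.03] w 85.3 q [-1.4   0.52  0.31  1.22 -0.16  1.43 -0.95]
tool-> [-0.0016 -0.4351  0.1814] rot units total [-0.02 -0.    0.  ] per row [-0.015 -0.001  0.   ]
shift at target ori [-0.0016 -0.4354  0.1807]
tool-> [-0.0016 -0.948   0.183 ] rot units total [-0.02 -0.    0.  ] per row [-0.015 -0.001  0.   ]
shift at target ori [-0.0016 -0.9483  0.1815]
```

servo_tool([
  {"dx": 0,"dy": -0.0435,"dz": 0.018,"wx": 0,"wy": 0,"wz": 0,"fingers": 0},
  {"dx": 0,"dy": -0.0435,"dz": 0.018,"wx": 0,"wy": 0,"wz": 0,"fingers": 0},
  {"dx": 0,"dy": -0.0435,"dz": 0.018,"wx": 0,"wy": 0,"wz": 0,"fingers": 0},
  {"dx": 0,"dy": -0.0435,"dz": 0.018,"wx": 0,"wy": 0,"wz": 0,"fingers": 0},
  {"dx": 0,"dy": -0.0435,"dz": 0.018,"wx": 0,"wy": 0,"wz": 0,"fingers": 0},
])

```text
clock: 2.58
eef_pos: [338.4, 450.1, 419.0]
tool_rot: [1.252, 1.57, 1.409]
force: [0.7, 0.0, 0.2]
width: 85.3
```

servo_tool([
  {"dx": 0,"dy": -0.0435,"dz": 0.018,"wx": 0,"wy": 0,"wz": 0,"fingers": 0},
  {"dx": 0,"dy": -0.0435,"dz": 0.018,"wx": 0,"wy": 0,"wz": 0,"fingers": 0},
  {"dx": 0,"dy": -0.0435,"dz": 0.018,"wx": 0,"wy": 0,"wz": 0,"fingers": 0},
  {"dx": 0,"dy": -0.0435,"dz": 0.018,"wx": 0,"wy": 0,"wz": 0,"fingers": 0},
  {"dx": 0,"dy": -0.0435,"dz": 0.018,"wx": 0,"wy": 0,"wz": 0,"fingers": 0},
])

```text
clock: 3.2
eef_pos: [430.5, 299.5, 419.0]
tool_rot: [1.013, 1.57, 1.17]
force: [-0.7, 0.2, -0.3]
width: 85.3
```

servo_tool([
  {"dx": 0,"dy": -0.05,"dz": 0,"wx": 0,"wy": 0,"wz": 0,"fingers": 0},
  {"dx": 0,"dy": -0.05,"dz": 0,"wx": 0,"wy": 0,"wz": 0,"fingers": 0},
  {"dx": 0,"dy": -0.05,"dz": 0,"wx": 0,"wy": 0,"wz": 0,"fingers": 0},
  {"dx": 0,"dy": -0.05,"dz": 0,"wx": 0,"wy": 0,"wz": 0,"fingers": 0},
  {"dx": 0,"dy": -0.05,"dz": 0,"wx": 0,"wy": 0,"wz": 0,"fingers": 0},
])

```text
clock: 3.82
eef_pos: [459.3, 114.2, 419.0]
tool_rot: [0.636, 1.57, 0.793]
force: [0.4, -0.1, 0.2]
width: 85.5
```

```bash
python3 - <<'E'
from h import *
st();plan([487,-39,300],.155,1,1);plan([487,-39,106],.155,1,1)
E
```

```text
t 3.825 p [459.3 114.2 419. ] r [0.636 1.57  0.793] F [ 0.4 -0.1  0.2] T [ 0.01  0.03 -0.01] w 85.5 q [-0.7   0.21  0.5   1.69 -0.11  1.26 -0.02]
tool-> [ 0.1586 -0.2075  0.0044] rot units total [ 0.02  0.01 -0.  ] per row [ 0.018  0.005 -0.004]
shift at target ori [ 0.1587 -0.2075  0.0049]
tool-> [ 0.4173 -0.2077  0.0043] rot units total [ 0.02  0.01 -0.  ] per row [ 0.018  0.005 -0.004]
shift at target ori [ 0.4174 -0.2075  0.0049]
```

servo_tool([
  {"dx": 0,"dy": -0.0415,"dz": 0.001,"wx": 0,"wy": 0,"wz": 0,"fingers": 0},
  {"dx": 0,"dy": -0.0415,"dz": 0.001,"wx": 0,"wy": 0,"wz": 0,"fingers": 0},
  {"dx": 0,"dy": -0.0415,"dz": 0.001,"wx": 0,"wy": 0,"wz": 0,"fingers": 0},
  {"dx": 0,"dy": -0.0415,"dz": 0.001,"wx": 0,"wy": 0,"wz": 0,"fingers": 0},
  {"dx": 0,"dy": -0.0415,"dz": 0.001,"wx": 0,"wy": 0,"wz": 0,"fingers": 0},
])

```text
clock: 4.45
eef_pos: [487.4, -38.7, 419.0]
tool_rot: [0.527, 1.57, 0.684]
force: [-0.0, 0.0, 1.0]
width: 85.5
```

servo_tool([
  {"dx": 0.04,"dy": 0,"dz": 0,"wx": 0,"wy": 0,"wz": 0,"fingers": 0},
  {"dx": 0.04,"dy": 0,"dz": 0,"wx": 0,"wy": 0,"wz": 0,"fingers": 0},
  {"dx": 0.04,"dy": 0,"dz": 0,"wx": 0,"wy": 0,"wz": 0,"fingers": 0},
  {"dx": 0.04,"dy": 0,"dz": 0,"wx": 0,"wy": 0,"wz": 0,"fingers": 0},
  {"dx": 0.04,"dy": 0,"dz": 0,"wx": 0,"wy": 0,"wz": 0,"fingers": 0},
])

```text
clock: 5.08
eef_pos: [487.4, -37.6, 268.1]
tool_rot: [0.14, 1.57, 0.297]
force: [-0.1, 0.4, 0.2]
width: 85.6
```

servo_tool([
  {"dx": 0.04,"dy": 0,"dz": 0,"wx": 0,"wy": 0,"wz": 0,"fingers": 0},
  {"dx": 0.04,"dy": 0,"dz": 0,"wx": 0,"wy": 0,"wz": 0,"fingers": 0},
  {"dx": 0.0,"dy": 0,"dz": 0,"wx": 0,"wy": 0,"wz": 0,"fingers": 0},
])

```text
clock: 5.45
eef_pos: [485.9, -37.5, 207.4]
tool_rot: [2.964, 1.567, 3.121]
force: [0.2, -0.0, 0.3]
width: 85.4
```

```bash
python3 - <<'E'
from h import *
st();plan([487,-39,106],.155,1,1)
a=snap('scene','s1.png')[110:260,190:340];b=snap('top','t1.png')[130:280,180:330]
cv2.imwrite('pics/z1.png',cv2.resize(np.hstack([a,b]),None,fx=2.6,fy=2.6,interpolation=cv2.INTER_CUBIC)[:,:,::-1])
E
```

```text
t 5.45 p [485.9 -37.5 207.4] r [2.964 1.567 3.121] F [ 0.2 -0.   0.3] T [-0.02 -0.01  0.03] w 85.4 q [-0.32  0.47  0.49  1.99 -0.32  0.75  0.51]
tool-> [ 0.1352 -0.0023  0.0018] rot units total [ 0.02 -0.04 -0.01] per row [ 0.015 -0.04  -0.007]
shift at target ori [ 0.1352 -0.0022  0.0012]
```

View pics/z1.png

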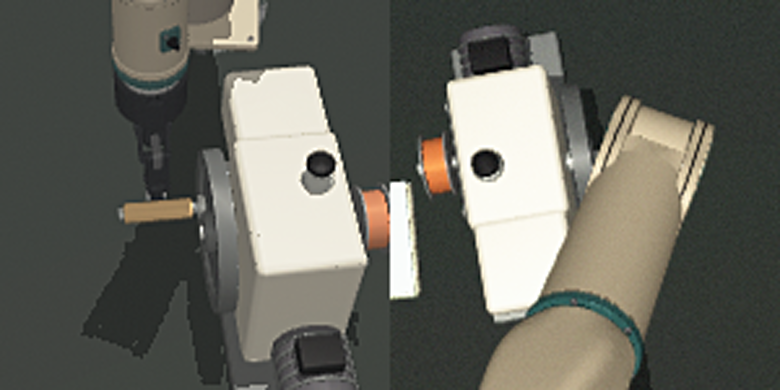

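servo_tool([
  {"dx": 0.028,"dy": 0,"dz": 0,"wx": 0,"wy": 0,"wz": 0,"fingers": 0},
  {"dx": 0.028,"dy": 0,"dz": 0,"wx": 0,"wy": 0,"wz": 0,"fingers": 0},
  {"dx": 0.028,"dy": 0,"dz": 0,"wx": 0,"wy": 0,"wz": 0,"fingers": 0},
])

```text
clock: 5.92
eef_pos: [488.9, -37.7, 146.9]
tool_rot: [-0.111, 1.567, 0.046]
force: [0.0, -0.6, 0.9]
width: 85.5
```

```bash
python3 - <<'E'
from h import *
st();plan([487,-38,106],.155,1,1)
a=snap('scene','s2.png')[60:260,190:390];b=snap('top','t2.png')[130:330,150:350]
cv2.imwrite('pics/z2.png',cv2.resize(np.hstack([a,b]),None,fx=2,fy=2,interpolation=cv2.INTER_CUBIC)[:,:,::-1])
E
```

```text
t 5.925 p [488.9 -37.7 146.9] r [-0.111  1.567  0.046] F [ 0.  -0.6  0.9] T [-0.02  0.03 -0.03] w 85.5 q [-0.26  0.57  0.42  2.05 -0.4   0.6   0.58]
tool-> [ 0.0545  0.0001 -0.0028] rot units total [0.02 0.04 0.  ] per row [0.02  0.036 0.004]
shift at target ori [ 0.0545  0.     -0.0026]
```

View pics/z2.png

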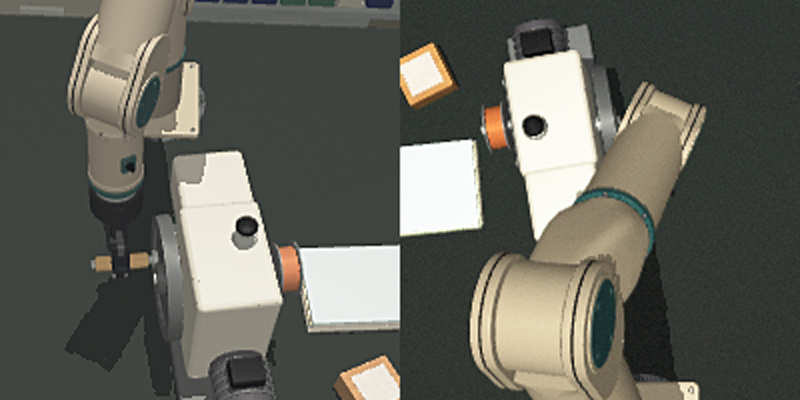

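servo_tool([
  {"dx": 0.02,"dy": 0,"dz": -0.001,"wx": 0,"wy": 0,"wz": 0,"fingers": 0},
  {"dx": 0.02,"dy": 0,"dz": -0.001,"wx": 0,"wy": 0,"wz": 0,"fingers": 0},
  {"dx": 0.012,"dy": 0,"dz": 0,"wx": 0,"wy": 0,"wz": 0,"fingers": 0},
  {"dx": 0,"dy": 0,"dz": 0,"wx": 0,"wy": 0,"wz": 0,"fingers": 0},
])

```text
clock: 6.52
eef_pos: [486.3, -38.0, 107.3]
tool_rot: [0.069, 1.57, 0.226]
force: [-0.1, -0.1, 0.2]
width: 85.4
```

servo_tool([
  {"dx": 0,"dy": 0,"dz": 0,"wx": 0,"wy": 0,"wz": 0,"fingers": 0.5},
  {"dx": 0,"dy": 0,"dz": 0,"wx": 0,"wy": 0,"wz": 0,"fingers": 0.6},
  {"dx": 0,"dy": 0,"dz": 0,"wx": 0,"wy": 0,"wz": 0,"fingers": 1},
  {"dx": 0,"dy": 0,"dz": 0,"wx": 0,"wy": 0,"wz": 0,"fingers": 1},
  {"dx": 0,"dy": 0,"dz": 0,"wx": 0,"wy": 0,"wz": 0,"fingers": 1},
])

```text
clock: 7.15
eef_pos: [487.3, -37.8, 107.2]
tool_rot: [-0.191, 1.568, -0.034]
force: [2.2, 1.2, 2.2]
width: 22.3
```

```bash
python3 - <<'E'
from h import *
st()
a=snap('scene','s3.png')[60:260,190:390];b=snap('top','t3.png')[130:330,150:350]
cv2.imwrite('pics/z3.png',cv2.resize(np.hstack([a,b]),None,fx=2,fy=2,interpolation=cv2.INTER_CUBIC)[:,:,::-1])
E
```

```text
t 7.15 p [487.3 -37.8 107.2] r [-0.191  1.568 -0.034] F [2.2 1.2 2.2] T [ 0.21 -0.69  0.06] w 22.3 q [-0.22  0.63  0.36  2.08 -0.45  0.5   0.63]
```

View pics/z3.png

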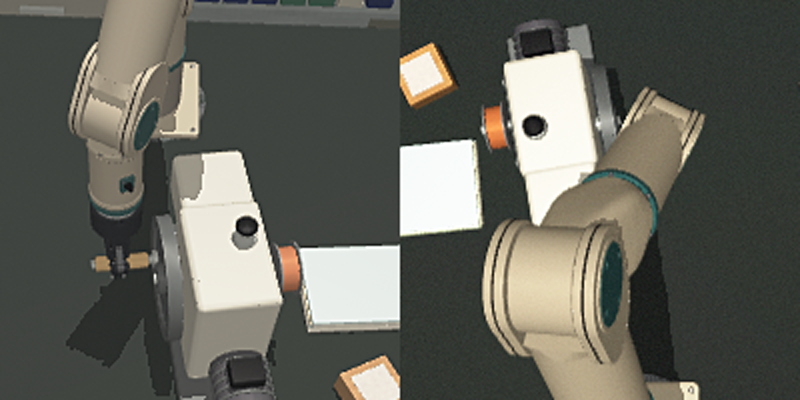

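```bash
cat >> h.py <<'E'
C=(535.5,40.8,165.);YAW=.1546
def rows(th0,th1,n,r=72.,grid=.0005,acc=(0,0)):
    """units from th0 to th1; dx (tool, down), dz (tool, stitcher x)"""
    t=np.linspace(th0,th1,n+1);cx=-r*np.cos(t)/750;cz=r*np.sin(t)/750
    X=np.round((cx-cx[0]+acc[0])/grid)*grid;Z=np.round((cz-cz[0]+acc[1])/grid)*grid
    for a,b,c in zip(t[1:],np.diff(X),np.diff(Z)):print(f'{a:.2f} dx {a and b:.4f} dz {c:.4f}')
def th(s=None):
    s=s or ctrl.read_state();p=s['eef_pos'];x=p[0]-C[0];y=p[1]-C[1];u=x*np.cos(YAW)+y*np.sin(YAW);z=p[2]+19-C[2]
    t=np.arctan2(u,z);F=s['force'];fu=F[0]*np.cos(YAW)+F[1]*np.sin(YAW)
    print('theta',round(t,3),'r',round(np.hypot(u,z),1),'Ftan',round(fu*np.cos(t)-F[2]*np.sin(t),1),'Frad',round(fu*np.sin(t)+F[2]*np.cos(t),1))
E
python3 - <<'E'
from h import *
th();rows(-2.15,-0.65,15)
E
```

```text
theta -2.146 r 71.3 Ftan -0.9 Frad -4.2
-2.05 dx -0.0085 dz -0.0050
-1.95 dx -0.0085 dz -0.0040
-1.85 dx -0.0090 dz -0.0030
-1.75 dx -0.0095 dz -0.0020
-1.65 dx -0.0095 dz -0.0015
-1.55 dx -0.0095 dz 0.0000
-1.45 dx -0.0095 dz 0.0005
-1.35 dx -0.0095 dz 0.0015
-1.25 dx -0.0095 dz 0.0025
-1.15 dx -0.0090 dz 0.0035
-1.05 dx -0.0085 dz 0.0045
-0.95 dx -0.0080 dz 0.0055
-0.85 dx -0.0075 dz 0.0055
-0.75 dx -0.0070 dz 0.0070
-0.65 dx -0.0060 dz 0.0070
```

servo_tool([
  {"dx": -0.0085,"dy": 0,"dz": -0.005,"wx": 0,"wy": 0,"wz": 0,"fingers": 1},
  {"dx": -0.0085,"dy": 0,"dz": -0.004,"wx": 0,"wy": 0,"wz": 0,"fingers": 1},
  {"dx": -0.009,"dy": 0,"dz": -0.003,"wx": 0,"wy": 0,"wz": 0,"fingers": 1},
  {"dx": 0,"dy": 0,"dz": 0,"wx": 0,"wy": 0,"wz": 0,"fingers": 1},
])

```text
clock: 7.75
eef_pos: [478.7, -39.2, 127.1]
tool_rot: [-0.168, 1.567, -0.01]
force: [5.7, 1.6, 3.8]
width: 22.5
```

```bash
python3 - <<'E'
from h import *
st();th()
E
```

```text
t 7.75 p [478.7 -39.2 127.1] r [-0.168  1.567 -0.01 ] F [5.7 1.6 3.8] T [ 0.41 -1.09  0.02] w 22.5 q [-0.24  0.59  0.39  2.09 -0.42  0.53  0.61]
theta -1.84 r 71.0 Ftan 2.1 Frad -6.7
```

servo_tool([
  {"dx": -0.0095,"dy": 0,"dz": -0.001,"wx": 0,"wy": 0,"wz": 0,"fingers": 1},
  {"dx": -0.0095,"dy": 0,"dz": -0.0005,"wx": 0,"wy": 0,"wz": 0,"fingers": 1},
  {"dx": -0.0095,"dy": 0,"dz": 0,"wx": 0,"wy": 0,"wz": 0,"fingers": 1},
  {"dx": 0,"dy": 0,"dz": 0,"wx": 0,"wy": 0,"wz": 0,"fingers": 1},
])

```text
clock: 8.25
eef_pos: [476.4, -39.6, 148.0]
tool_rot: [-0.188, 1.569, -0.031]
force: [3.8, 1.0, 1.7]
width: 22.4
```

```bash
python3 - <<'E'
from h import *
st();th()
E
```

```text
t 8.25 p [476.4 -39.6 148. ] r [-0.188  1.569 -0.031] F [3.8 1.  1.7] T [ 0.21 -0.86  0.14] w 22.4 q [-0.26  0.55  0.42  2.08 -0.4   0.59  0.59]
theta -1.543 r 70.8 Ftan 1.8 Frad -3.8
```

servo_tool([
  {"dx": -0.0095,"dy": 0,"dz": 0.0005,"wx": 0,"wy": 0,"wz": 0,"fingers": 1},
  {"dx": -0.0095,"dy": 0,"dz": 0.0015,"wx": 0,"wy": 0,"wz": 0,"fingers": 1},
  {"dx": -0.0095,"dy": 0,"dz": 0.0025,"wx": 0,"wy": 0,"wz": 0,"fingers": 1},
  {"dx": 0,"dy": 0,"dz": 0,"wx": 0,"wy": 0,"wz": 0,"fingers": 1},
])

```text
clock: 8.75
eef_pos: [480.3, -39.0, 169.2]
tool_rot: [-0.241, 1.569, -0.084]
force: [5.8, 1.6, 0.7]
width: 22.5
```

```bash
python3 - <<'E'
from h import *
st();th()
E
```

```text
t 8.75 p [480.3 -39.  169.2] r [-0.241  1.569 -0.084] F [5.8 1.6 0.7] T [ 0.29 -1.15  0.11] w 22.5 q [-0.29  0.52  0.45  2.05 -0.37  0.64  0.56]
theta -1.236 r 70.7 Ftan 2.6 Frad -5.4
```

servo_tool([
  {"dx": -0.009,"dy": 0,"dz": 0.0045,"wx": 0,"wy": 0,"wz": 0,"fingers": 1},
  {"dx": -0.0085,"dy": 0,"dz": 0.0045,"wx": 0,"wy": 0,"wz": 0,"fingers": 1},
  {"dx": -0.008,"dy": 0,"dz": 0.0055,"wx": 0,"wy": 0,"wz": 0,"fingers": 1},
  {"dx": 0,"dy": 0,"dz": 0,"wx": 0,"wy": 0,"wz": 0,"fingers": 1},
])

```text
clock: 9.25
eef_pos: [490.1, -37.4, 188.0]
tool_rot: [-1.178, 1.571, -1.021]
force: [4.4, 0.7, -1.6]
width: 22.7
```

```bash
python3 - <<'E'
from h import *
st();th()
E
```

```text
t 9.25 p [490.1 -37.4 188. ] r [-1.178  1.571 -1.021] F [ 4.4  0.7 -1.6] T [ 0.19 -0.93  0.08] w 22.7 q [-0.31  0.51  0.47  2.01 -0.35  0.71  0.54]
theta -0.934 r 70.7 Ftan 1.3 Frad -4.5
```

servo_tool([
  {"dx": -0.0075,"dy": 0,"dz": 0.0055,"wx": 0,"wy": 0,"wz": 0,"fingers": 1},
  {"dx": -0.007,"dy": 0,"dz": 0.007,"wx": 0,"wy": 0,"wz": 0,"fingers": 1},
  {"dx": 0,"dy": 0,"dz": 0,"wx": 0,"wy": 0,"wz": 0,"fingers": 1},
])

```text
clock: 9.62
eef_pos: [499.4, -35.9, 198.6]
tool_rot: [-1.717, 1.571, -1.561]
force: [5.3, 0.7, -4.9]
width: 22.3
```

```bash
python3 - <<'E'
from h import *
st();th();rows(-.75,1.3,41)
E
```

```text
t 9.625 p [499.4 -35.9 198.6] r [-1.717  1.571 -1.561] F [ 5.3  0.7 -4.9] T [ 0.04 -1.15  0.06] w 22.3 q [-0.32  0.5   0.48  1.97 -0.33  0.74  0.52]
theta -0.734 r 70.9 Ftan 0.7 Frad -7.2
-0.70 dx -0.0030 dz 0.0035
-0.65 dx -0.0030 dz 0.0040
-0.60 dx -0.0030 dz 0.0035
-0.55 dx -0.0025 dz 0.0045
-0.50 dx -0.0025 dz 0.0040
-0.45 dx -0.0020 dz 0.0040
-0.40 dx -0.0020 dz 0.0045
-0.35 dx -0.0020 dz 0.0045
-0.30 dx -0.0015 dz 0.0045
-0.25 dx -0.0015 dz 0.0045
-0.20 dx -0.0010 dz 0.0050
-0.15 dx -0.0005 dz 0.0045
-0.10 dx -0.0010 dz 0.0050
-0.05 dx 0.0000 dz 0.0045
-0.00 dx -0.0005 dz 0.0050
0.05 dx 0.0005 dz 0.0045
0.10 dx 0.0000 dz 0.0050
0.15 dx 0.0010 dz 0.0050
0.20 dx 0.0005 dz 0.0045
0.25 dx 0.0010 dz 0.0045
0.30 dx 0.0015 dz 0.0050
0.35 dx 0.0015 dz 0.0045
0.40 dx 0.0020 dz 0.0045
0.45 dx 0.0020 dz 0.0040
0.50 dx 0.0020 dz 0.0045
0.55 dx 0.0025 dz 0.0040
0.60 dx 0.0025 dz 0.0040
0.65 dx 0.0030 dz 0.0040
0.70 dx 0.0030 dz 0.0040
0.75 dx 0.0030 dz 0.0035
0.80 dx 0.0035 dz 0.0035
0.85 dx 0.0035 dz 0.0030
0.90 dx 0.0035 dz 0.0030
0.95 dx 0.0040 dz 0.0030
1.00 dx 0.0040 dz 0.0025
1.05 dx 0.0040 dz 0.0025
1.10 dx 0.0040 dz 0.0025
1.15 dx 0.0045 dz 0.0020
1.20 dx 0.0045 dz 0.0020
1.25 dx 0.0045 dz 0.0015
1.30 dx 0.0045 dz 0.0015
```

servo_tool([
  {"dx": -0.0025,"dy": 0,"dz": 0.004,"wx": 0,"wy": 0,"wz": 0,"fingers": 1},
  {"dx": -0.0025,"dy": 0,"dz": 0.0045,"wx": 0,"wy": 0,"wz": 0,"fingers": 1},
  {"dx": 0,"dy": 0,"dz": 0,"wx": 0,"wy": 0,"wz": 0,"fingers": 1},
])

```text
clock: 10.0
eef_pos: [503.7, -35.2, 202.3]
tool_rot: [2.972, 1.567, 3.128]
force: [-1.7, -1.3, -6.3]
width: 22.1
```

```bash
python3 - <<'E'
from h import *
st();th()
E
```

```text
t 10.0 p [503.7 -35.2 202.3] r [2.972 1.567 3.128] F [-1.7 -1.3 -6.3] T [-0.35  0.27  0.2 ] w 22.1 q [-0.32  0.5   0.48  1.95 -0.33  0.76  0.51]
theta -0.654 r 70.9 Ftan -5.3 Frad -3.8
```

servo_tool([
  {"dx": -0.003,"dy": 0,"dz": 0.0035,"wx": 0,"wy": 0,"wz": 0,"fingers": 1},
  {"dx": -0.0025,"dy": 0,"dz": 0.0045,"wx": 0,"wy": 0,"wz": 0,"fingers": 1},
  {"dx": 0,"dy": 0,"dz": 0,"wx": 0,"wy": 0,"wz": 0,"fingers": 1},
])

```text
clock: 10.38
eef_pos: [510.8, -34.1, 207.1]
tool_rot: [2.78, 1.569, 2.936]
force: [-4.1, -1.9, -2.3]
width: 22.2
```

```bash
python3 - <<'E'
from h import *
st();th()
E
```

```text
t 10.375 p [510.8 -34.1 207.1] r [2.78  1.569 2.936] F [-4.1 -1.9 -2.3] T [-0.32  0.82  0.2 ] w 22.2 q [-0.32  0.51  0.49  1.93 -0.33  0.78  0.51]
theta -0.531 r 70.9 Ftan -4.9 Frad 0.3
```

servo_tool([
  {"dx": -0.0025,"dy": 0,"dz": 0.004,"wx": 0,"wy": 0,"wz": 0,"fingers": 1},
  {"dx": -0.002,"dy": 0,"dz": 0.004,"wx": 0,"wy": 0,"wz": 0,"fingers": 1},
  {"dx": 0,"dy": 0,"dz": 0,"wx": 0,"wy": 0,"wz": 0,"fingers": 1},
])

```text
clock: 10.75
eef_pos: [516.4, -33.1, 210.3]
tool_rot: [2.895, 1.569, 3.052]
force: [-4.7, -2.5, -5.0]
width: 22.0
```

```bash
python3 - <<'E'
from h import *
st();th()
E
```

```text
t 10.75 p [516.4 -33.1 210.3] r [2.895 1.569 3.052] F [-4.7 -2.5 -5. ] T [-0.44  0.85  0.17] w 22.0 q [-0.32  0.51  0.49  1.92 -0.33  0.8   0.5 ]
theta -0.44 r 71.0 Ftan -6.7 Frad -2.4
```

servo_tool([
  {"dx": -0.002,"dy": 0,"dz": 0.0045,"wx": 0,"wy": 0,"wz": 0,"fingers": 1},
  {"dx": 0,"dy": 0,"dz": 0,"wx": 0,"wy": 0,"wz": 0,"fingers": 1},
])

```text
clock: 11.0
eef_pos: [519.2, -32.7, 211.6]
tool_rot: [2.935, 1.568, 3.091]
force: [-5.3, -3.0, -4.6]
width: 22.4
```

```bash
python3 - <<'E'
from h import *
st();th()
E
```

```text
t 11.0 p [519.2 -32.7 211.6] r [2.935 1.568 3.091] F [-5.3 -3.  -4.6] T [-0.45  1.07  0.23] w 22.4 q [-0.32  0.51  0.49  1.91 -0.33  0.8   0.5 ]
theta -0.396 r 71.1 Ftan -7.0 Frad -2.0
```

servo_tool([
  {"dx": -0.0015,"dy": 0,"dz": 0.0045,"wx": 0,"wy": 0,"wz": 0,"fingers": 1},
  {"dx": 0,"dy": 0,"dz": 0,"wx": 0,"wy": 0,"wz": 0,"fingers": 1},
])

```text
clock: 11.25
eef_pos: [521.9, -32.2, 212.7]
tool_rot: [2.919, 1.567, 3.075]
force: [-6.8, -2.2, -3.1]
width: 22.5
```

```bash
python3 - <<'E'
from h import *
st();th()
E
```

```text
t 11.25 p [521.9 -32.2 212.7] r [2.919 1.567 3.075] F [-6.8 -2.2 -3.1] T [-0.49  1.4   0.22] w 22.5 q [-0.32  0.52  0.49  1.9  -0.32  0.81  0.5 ]
theta -0.354 r 71.1 Ftan -7.8 Frad -0.5
```

servo_tool([
  {"dx": -0.0015,"dy": 0,"dz": 0.0045,"wx": 0,"wy": 0,"wz": 0,"fingers": 1},
  {"dx": 0,"dy": 0,"dz": 0,"wx": 0,"wy": 0,"wz": 0,"fingers": 1},
])

```text
clock: 11.5
eef_pos: [524.9, -31.7, 213.7]
tool_rot: [2.921, 1.566, 3.077]
force: [-7.3, -2.7, -1.6]
width: 22.3
```

```bash
python3 - <<'E'
from h import *
st();th()
E
```

```text
t 11.5 p [524.9 -31.7 213.7] r [2.921 1.566 3.077] F [-7.3 -2.7 -1.6] T [-0.53  1.48  0.29] w 22.3 q [-0.32  0.52  0.49  1.89 -0.32  0.82  0.49]
theta -0.31 r 71.1 Ftan -7.8 Frad 0.8
```

servo_tool([
  {"dx": -0.0015,"dy": 0,"dz": 0.0045,"wx": 0,"wy": 0,"wz": 0,"fingers": 1},
  {"dx": 0,"dy": 0,"dz": 0,"wx": 0,"wy": 0,"wz": 0,"fingers": 1},
])

```text
clock: 11.75
eef_pos: [527.8, -31.3, 214.7]
tool_rot: [2.939, 1.565, 3.096]
force: [-8.1, -3.2, -2.6]
width: 22.4
```

```bash
python3 - <<'E'
from h import *
st();th()
E
```

```text
t 11.75 p [527.8 -31.3 214.7] r [2.939 1.565 3.096] F [-8.1 -3.2 -2.6] T [-0.5   1.63  0.2 ] w 22.4 q [-0.32  0.52  0.49  1.88 -0.32  0.83  0.49]
theta -0.265 r 71.2 Ftan -8.9 Frad -0.3
```

servo_tool([
  {"dx": -0.001,"dy": 0,"dz": 0.005,"wx": 0,"wy": 0,"wz": 0,"fingers": 1},
  {"dx": 0,"dy": 0,"dz": 0,"wx": 0,"wy": 0,"wz": 0,"fingers": 1},
])

```text
clock: 12.0
eef_pos: [531.2, -30.7, 215.6]
tool_rot: [2.925, 1.564, 3.081]
force: [-8.4, -3.1, -2.1]
width: 22.3
```

```bash
python3 - <<'E'
from h import *
th()
E
```

```text
theta -0.216 r 71.2 Ftan -9.0 Frad -0.2
```

servo_tool([
  {"dx": -0.0005,"dy": 0,"dz": 0.0045,"wx": 0,"wy": 0,"wz": 0,"fingers": 1},
  {"dx": 0,"dy": 0,"dz": 0,"wx": 0,"wy": 0,"wz": 0,"fingers": 1},
])

```text
clock: 12.25
eef_pos: [534.4, -30.2, 216.2]
tool_rot: [2.892, 1.564, 3.048]
force: [-10.2, -2.7, 0.8]
width: 21.9
```

```bash
python3 - <<'E'
from h import *
th()
E
```

```text
theta -0.17 r 71.2 Ftan -10.2 Frad 2.6
```

servo_tool([
  {"dx": -0.001,"dy": 0,"dz": 0.005,"wx": 0,"wy": 0,"wz": 0,"fingers": 1},
  {"dx": 0,"dy": 0,"dz": 0,"wx": 0,"wy": 0,"wz": 0,"fingers": 1},
])

```text
clock: 12.5
eef_pos: [538.0, -29.6, 216.8]
tool_rot: [2.901, 1.564, 3.057]
force: [-10.0, -2.0, -0.6]
width: 22.4
```

```bash
python3 - <<'E'
from h import *
th()
E
```

```text
theta -0.118 r 71.3 Ftan -10.1 Frad 0.6
```

servo_tool([
  {"dx": 0,"dy": 0,"dz": 0.0045,"wx": 0,"wy": 0,"wz": 0,"fingers": 1},
  {"dx": 0,"dy": 0,"dz": 0,"wx": 0,"wy": 0,"wz": 0,"fingers": 1},
])

```text
clock: 12.75
eef_pos: [541.4, -29.1, 217.1]
tool_rot: [2.874, 1.564, 3.03]
force: [-10.7, -2.4, 1.5]
width: 22.3
```

```bash
python3 - <<'E'
from h import *
st();th()
E
```

```text
t 12.75 p [541.4 -29.1 217.1] r [2.874 1.564 3.03 ] F [-10.7  -2.4   1.5] T [-0.46  2.11  0.24] w 22.3 q [-0.32  0.54  0.49  1.84 -0.33  0.85  0.49]
theta -0.069 r 71.3 Ftan -10.8 Frad 2.2
```

servo_tool([
  {"dx": -0.0005,"dy": 0,"dz": 0.005,"wx": 0,"wy": 0,"wz": 0,"fingers": 1},
  {"dx": 0,"dy": 0,"dz": 0,"wx": 0,"wy": 0,"wz": 0,"fingers": 1},
])

```text
clock: 13.0
eef_pos: [545.0, -28.5, 217.4]
tool_rot: [2.887, 1.564, 3.043]
force: [-10.4, -1.7, 1.7]
width: 22.2
```

```bash
python3 - <<'E'
from h import *
th()
E
```

```text
theta -0.018 r 71.4 Ftan -10.5 Frad 1.9
```

servo_tool([
  {"dx": 0.0005,"dy": 0,"dz": 0.0045,"wx": 0,"wy": 0,"wz": 0,"fingers": 1},
  {"dx": 0,"dy": 0,"dz": 0,"wx": 0,"wy": 0,"wz": 0,"fingers": 1},
])

```text
clock: 13.25
eef_pos: [548.6, -27.9, 217.4]
tool_rot: [2.839, 1.565, 2.995]
force: [-11.2, -1.5, 3.2]
width: 21.9
```

```bash
python3 - <<'E'
from h import *
th()
E
```

```text
theta 0.033 r 71.4 Ftan -11.4 Frad 2.9
```

servo_tool([
  {"dx": 0,"dy": 0,"dz": 0.005,"wx": 0,"wy": 0,"wz": 0,"fingers": 1},
  {"dx": 0,"dy": 0,"dz": 0,"wx": 0,"wy": 0,"wz": 0,"fingers": 1},
])

```text
clock: 13.5
eef_pos: [552.1, -27.4, 217.3]
tool_rot: [2.868, 1.564, 3.024]
force: [-10.6, -2.5, 3.0]
width: 22.4
```

```bash
python3 - <<'E'
from h import *
th()
E
```

```text
theta 0.083 r 71.5 Ftan -11.0 Frad 2.1
```

servo_tool([
  {"dx": 0.001,"dy": 0,"dz": 0.005,"wx": 0,"wy": 0,"wz": 0,"fingers": 1},
  {"dx": 0,"dy": 0,"dz": 0,"wx": 0,"wy": 0,"wz": 0,"fingers": 1},
])

```text
clock: 13.75
eef_pos: [556.2, -26.7, 216.8]
tool_rot: [2.819, 1.565, 2.975]
force: [-11.0, -2.8, 5.0]
width: 22.3
```

```bash
python3 - <<'E'
from h import *
st();th()
E
```

```text
t 13.75 p [556.2 -26.7 216.8] r [2.819 1.565 2.975] F [-11.   -2.8   5. ] T [-0.35  2.27  0.18] w 22.3 q [-0.32  0.56  0.49  1.8  -0.33  0.87  0.48]
theta 0.141 r 71.6 Ftan -11.9 Frad 3.4
```

servo_tool([
  {"dx": 0.0005,"dy": 0,"dz": 0.0045,"wx": 0,"wy": 0,"wz": 0,"fingers": 1},
  {"dx": 0,"dy": 0,"dz": 0,"wx": 0,"wy": 0,"wz": 0,"fingers": 1},
])

```text
clock: 14.0
eef_pos: [559.3, -26.2, 216.4]
tool_rot: [2.835, 1.564, 2.991]
force: [-10.5, -1.9, 5.1]
width: 22.2
```

```bash
python3 - <<'E'
from h import *
th()
E
```

```text
theta 0.186 r 71.6 Ftan -11.4 Frad 3.0
```

servo_tool([
  {"dx": 0.001,"dy": 0,"dz": 0.0045,"wx": 0,"wy": 0,"wz": 0,"fingers": 1},
  {"dx": 0,"dy": 0,"dz": 0,"wx": 0,"wy": 0,"wz": 0,"fingers": 1},
])

```text
clock: 14.25
eef_pos: [562.7, -25.7, 215.7]
tool_rot: [2.825, 1.565, 2.981]
force: [-11.9, -1.9, 4.5]
width: 22.1
```

```bash
python3 - <<'E'
from h import *
th()
E
```

```text
theta 0.235 r 71.7 Ftan -12.7 Frad 1.5
```

servo_tool([
  {"dx": 0.0015,"dy": 0,"dz": 0.005,"wx": 0,"wy": 0,"wz": 0,"fingers": 1},
  {"dx": 0,"dy": 0,"dz": 0,"wx": 0,"wy": 0,"wz": 0,"fingers": 1},
])

```text
clock: 14.5
eef_pos: [566.7, -25.1, 214.7]
tool_rot: [2.806, 1.565, 2.962]
force: [-11.5, -1.5, 5.2]
width: 22.2
```

```bash
python3 - <<'E'
from h import *
st();th()
E
```

```text
t 14.5 p [566.7 -25.1 214.7] r [2.806 1.565 2.962] F [-11.5  -1.5   5.2] T [-0.38  2.28  0.24] w 22.2 q [-0.31  0.57  0.48  1.78 -0.33  0.88  0.48]
theta 0.292 r 71.8 Ftan -12.6 Frad 1.7
```

servo_tool([
  {"dx": 0.0015,"dy": 0,"dz": 0.0045,"wx": 0,"wy": 0,"wz": 0,"fingers": 1},
  {"dx": 0,"dy": 0,"dz": 0,"wx": 0,"wy": 0,"wz": 0,"fingers": 1},
])

```text
clock: 14.75
eef_pos: [570.0, -24.5, 213.7]
tool_rot: [2.799, 1.565, 2.955]
force: [-11.9, -1.8, 5.3]
width: 22.3
```

```bash
python3 - <<'E'
from h import *
th()
E
```

```text
theta 0.341 r 71.8 Ftan -13.1 Frad 1.0
```

servo_tool([
  {"dx": 0.002,"dy": 0,"dz": 0.0045,"wx": 0,"wy": 0,"wz": 0,"fingers": 1},
  {"dx": 0,"dy": 0,"dz": 0,"wx": 0,"wy": 0,"wz": 0,"fingers": 1},
])

```text
clock: 15.0
eef_pos: [573.6, -23.9, 212.4]
tool_rot: [2.768, 1.566, 2.925]
force: [-10.1, -0.5, 7.4]
width: 22.4
```

```bash
python3 - <<'E'
from h import *
th()
E
```

```text
theta 0.395 r 71.9 Ftan -12.1 Frad 3.0
```

servo_tool([
  {"dx": 0.002,"dy": 0,"dz": 0.004,"wx": 0,"wy": 0,"wz": 0,"fingers": 1},
  {"dx": 0,"dy": 0,"dz": 0,"wx": 0,"wy": 0,"wz": 0,"fingers": 1},
])

```text
clock: 15.25
eef_pos: [576.7, -23.5, 211.1]
tool_rot: [2.74, 1.566, 2.897]
force: [-10.1, -1.7, 7.7]
width: 22.2
```

```bash
python3 - <<'E'
from h import *
st();th()
E
```

```text
t 15.25 p [576.7 -23.5 211.1] r [2.74  1.566 2.897] F [-10.1  -1.7   7.7] T [-0.32  2.21  0.21] w 22.2 q [-0.31  0.59  0.48  1.75 -0.34  0.88  0.48]
theta 0.442 r 72.0 Ftan -12.6 Frad 2.6
```

Still on the hard stretch (~12.6 N). Continuing in small steps.

servo_tool([
  {"dx": 0.002,"dy": 0,"dz": 0.0045,"wx": 0,"wy": 0,"wz": 0,"fingers": 1},
  {"dx": 0,"dy": 0,"dz": 0,"wx": 0,"wy": 0,"wz": 0,"fingers": 1},
])

```text
clock: 15.5
eef_pos: [579.9, -22.9, 209.5]
tool_rot: [2.752, 1.566, 2.908]
force: [-10.6, -2.0, 7.6]
width: 22.2
```

```bash
python3 - <<'E'
from h import *
th()
E
```

```text
theta 0.492 r 72.0 Ftan -13.1 Frad 1.6
```

servo_tool([
  {"dx": 0.0025,"dy": 0,"dz": 0.004,"wx": 0,"wy": 0,"wz": 0,"fingers": 1},
  {"dx": 0,"dy": 0,"dz": 0,"wx": 0,"wy": 0,"wz": 0,"fingers": 1},
])

```text
clock: 15.75
eef_pos: [583.1, -22.4, 207.8]
tool_rot: [2.712, 1.566, 2.869]
force: [-11.5, -1.1, 7.7]
width: 22.0
```

```bash
python3 - <<'E'
from h import *
th()
E
```

```text
theta 0.543 r 72.1 Ftan -13.9 Frad 0.6
```

servo_tool([
  {"dx": 0.0025,"dy": 0,"dz": 0.004,"wx": 0,"wy": 0,"wz": 0,"fingers": 1},
  {"dx": 0,"dy": 0,"dz": 0,"wx": 0,"wy": 0,"wz": 0,"fingers": 1},
])

```text
clock: 16.0
eef_pos: [586.4, -21.9, 205.7]
tool_rot: [2.695, 1.567, 2.851]
force: [-9.4, -1.2, 5.5]
width: 22.1
```

```bash
python3 - <<'E'
from h import *
st();th()
E
```

```text
t 16.0 p [586.4 -21.9 205.7] r [2.695 1.567 2.851] F [-9.4 -1.2  5.5] T [-0.3   1.91  0.19] w 22.1 q [-0.31  0.61  0.47  1.73 -0.35  0.89  0.47]
theta 0.598 r 72.2 Ftan -10.9 Frad -0.8
```

servo_tool([
  {"dx": 0.0025,"dy": 0,"dz": 0.004,"wx": 0,"wy": 0,"wz": 0,"fingers": 1},
  {"dx": 0,"dy": 0,"dz": 0,"wx": 0,"wy": 0,"wz": 0,"fingers": 1},
])

```text
clock: 16.25
eef_pos: [590.7, -21.2, 202.8]
tool_rot: [2.678, 1.569, 2.835]
force: [-3.5, -0.8, -4.0]
width: 22.1
```

```bash
python3 - <<'E'
from h import *
st();th()
E
```

```text
t 16.25 p [590.7 -21.2 202.8] r [2.678 1.569 2.835] F [-3.5 -0.8 -4. ] T [-0.3   0.79  0.17] w 22.1 q [-0.31  0.62  0.47  1.73 -0.35  0.88  0.47]
theta 0.67 r 72.5 Ftan -0.4 Frad -5.3
```

servo_tool([
  {"dx": 0.0025,"dy": 0,"dz": 0.0025,"wx": 0,"wy": 0,"wz": 0,"fingers": 1},
  {"dx": 0.0025,"dy": 0,"dz": 0.002,"wx": 0,"wy": 0,"wz": 0,"fingers": 1},
  {"dx": 0,"dy": 0,"dz": 0,"wx": 0,"wy": 0,"wz": 0,"fingers": 1},
])

```text
clock: 16.62
eef_pos: [595.4, -20.5, 199.0]
tool_rot: [-0.024, 1.57, 0.133]
force: [-0.9, -1.1, -3.7]
width: 21.9
```

```bash
python3 - <<'E'
from h import *
st();th()
E
```

```text
t 16.625 p [595.4 -20.5 199. ] r [-0.024  1.57   0.133] F [-0.9 -1.1 -3.7] T [-0.14  0.34  0.12] w 21.9 q [-0.3   0.63  0.47  1.72 -0.35  0.88  0.47]
theta 0.754 r 72.6 Ftan 1.8 Frad -3.5
```

servo_tool([
  {"dx": 0,"dy": 0,"dz": 0,"wx": 0,"wy": 0,"wz": 0,"fingers": 0.5},
  {"dx": 0,"dy": 0,"dz": 0,"wx": 0,"wy": 0,"wz": 0,"fingers": 0},
  {"dx": 0,"dy": 0,"dz": 0,"wx": 0,"wy": 0,"wz": 0,"fingers": 0},
  {"dx": 0,"dy": 0,"dz": 0,"wx": 0,"wy": 0,"wz": 0,"fingers": 0},
  {"dx": 0,"dy": 0,"dz": 0,"wx": 0,"wy": 0,"wz": 0,"fingers": 0},
])

```text
clock: 17.25
eef_pos: [594.9, -20.8, 199.2]
tool_rot: [0.001, 1.57, 0.158]
force: [0.0, 0.2, 1.0]
width: 85.7
```

servo_tool([
  {"dx": -0.03,"dy": 0,"dz": 0,"wx": 0,"wy": 0,"wz": 0,"fingers": 0},
  {"dx": -0.04,"dy": 0,"dz": 0,"wx": 0,"wy": 0,"wz": 0,"fingers": 0},
  {"dx": -0.04,"dy": 0,"dz": 0,"wx": 0,"wy": 0,"wz": 0,"fingers": 0},
  {"dx": -0.04,"dy": 0,"dz": 0,"wx": 0,"wy": 0,"wz": 0,"fingers": 0},
  {"dx": -0.04,"dy": 0,"dz": 0,"wx": 0,"wy": 0,"wz": 0,"fingers": 0},
])

```text
clock: 17.88
eef_pos: [594.6, -20.8, 342.6]
tool_rot: [0.323, 1.571, 0.479]
force: [0.3, -0.1, -0.1]
width: 85.2
```

servo_tool([
  {"dx": -0.03,"dy": 0,"dz": 0,"wx": 0,"wy": 0,"wz": 0,"fingers": 0},
  {"dx": -0.03,"dy": 0,"dz": 0,"wx": 0,"wy": 0,"wz": 0,"fingers": 0.5},
  {"dx": 0,"dy": 0,"dz": 0,"wx": 0,"wy": 0,"wz": 0,"fingers": 1},
  {"dx": 0,"dy": 0,"dz": 0,"wx": 0,"wy": 0,"wz": 0,"fingers": 1},
  {"dx": 0,"dy": 0,"dz": 0,"wx": 0,"wy": 0,"wz": 0,"fingers": 1},
])

```text
clock: 18.5
eef_pos: [594.2, -20.6, 385.3]
tool_rot: [2.958, 1.569, 3.115]
force: [-0.1, 0.7, -0.3]
width: 12.2
```

```bash
python3 - <<'E'
from h import *
st();plan([519.2,145.5,400],.155,1,1)
snap('scene','s4.png');snap('top','t4.png')
for n in('scene','top'):
    b=cv2.imread('pics/'+n[0]+'4.png')[125:290,180:360]
    cv2.imwrite('pics/'+n+'4z.png',cv2.resize(b,None,fx=3.6,fy=3.6,interpolation=cv2.INTER_CUBIC))
E
```

```text
t 18.5 p [594.2 -20.6 385.3] r [2.958 1.569 3.115] F [-0.1  0.7 -0.3] T [-0.   -0.02 -0.04] w 12.2 q [-0.35  0.46  0.55  1.45 -0.24  1.29  0.38]
tool-> [-0.0194  0.2344 -0.0642] rot units total [ 0.02 -0.02 -0.  ] per row [ 0.016 -0.021 -0.004]
shift at target ori [-0.0196  0.2343 -0.0646]
```

View pics/scene4z.png

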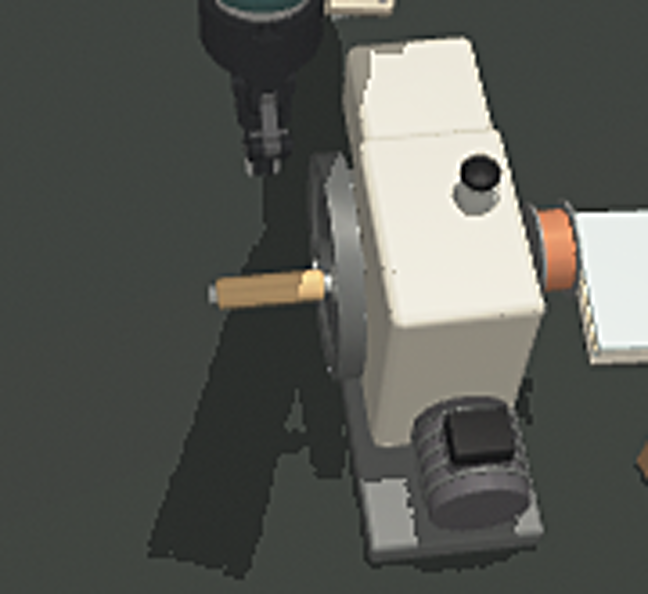

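View pics/top4z.png

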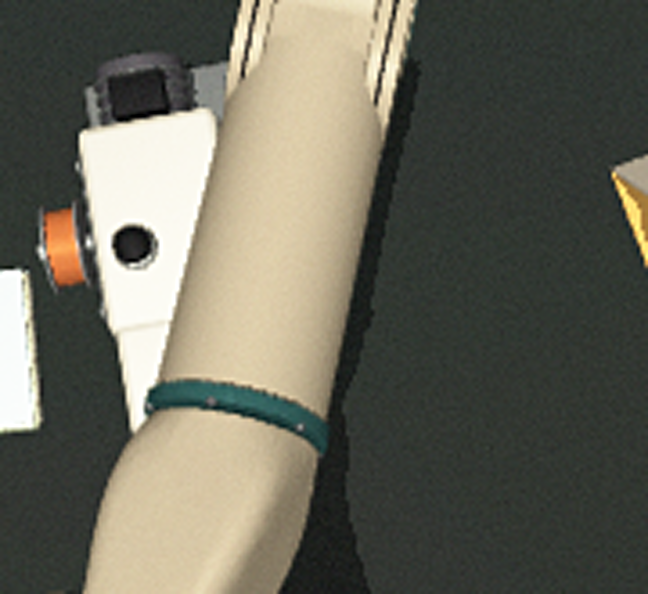

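servo_tool([
  {"dx": 0,"dy": 0.047,"dz": -0.013,"wx": 0,"wy": 0,"wz": 0,"fingers": 1},
  {"dx": 0,"dy": 0.047,"dz": -0.013,"wx": 0,"wy": 0,"wz": 0,"fingers": 1},
  {"dx": 0,"dy": 0.047,"dz": -0.013,"wx": 0,"wy": 0,"wz": 0,"fingers": 1},
  {"dx": 0,"dy": 0.047,"dz": -0.013,"wx": 0,"wy": 0,"wz": 0,"fingers": 1},
  {"dx": 0,"dy": 0.047,"dz": -0.013,"wx": 0,"wy": 0,"wz": 0,"fingers": 1},
])

```text
clock: 19.23
eef_pos: [518.4, 146.7, 386.2]
tool_rot: [-3.056, 1.57, -2.899]
force: [0.8, 0.5, -1.0]
width: 0.0
```

servo_tool([
  {"dx": 0.03,"dy": 0,"dz": 0,"wx": 0,"wy": 0,"wz": 0,"fingers": 1},
  {"dx": 0.03,"dy": 0,"dz": 0,"wx": 0,"wy": 0,"wz": 0,"fingers": 1},
  {"dx": 0.02,"dy": 0,"dz": 0,"wx": 0,"wy": 0,"wz": 0,"fingers": 1},
  {"dx": 0,"dy": 0,"dz": 0,"wx": 0,"wy": 0,"wz": 0,"fingers": 1},
])

```text
clock: 19.73
eef_pos: [518.5, 145.5, 325.5]
tool_rot: [-2.921, 1.568, -2.764]
force: [0.3, -0.3, 1.1]
width: 0.2
```

```bash
python3 - <<'E'
from h import *
from fit import model
for t in(.65,.7,.75,.8,.85):
    m=model([523,120.85,.1546,t,-81]);print(t,np.round(proj('scene',m['hi']),1),np.round(proj('scene',m['ho']),1),np.round(proj('top',m['hi']),1),np.round(proj('top',m['ho']),1))
st();plan([519.2,145.5,290],.155,1,1)
a=snap('scene','s5.png')[110:260,230:380];b=snap('top','t5.png')[130:280,170:320]
cv2.imwrite('pics/z5.png',cv2.resize(np.hstack([a,b]),None,fx=2.6,fy=2.6,interpolation=cv2.INTER_CUBIC)[:,:,::-1])
E
```

```text
0.65 [[269.2 200.5]] [[239.6 203.1]] [[256.8 174. ]] [[283.6 169.4]]
0.7 [[269.3 201.7]] [[239.7 204.4]] [[256.7 173.3]] [[283.5 168.6]]
0.75 [[269.4 203. ]] [[239.8 205.6]] [[256.5 172.5]] [[283.3 167.9]]
0.8 [[269.5 204.2]] [[239.9 206.9]] [[256.4 171.9]] [[283.1 167.2]]
0.85 [[269.6 205.5]] [[240.  208.1]] [[256.3 171.3]] [[283.  166.6]]
t 19.725 p [518.5 145.5 325.5] r [-2.921  1.568 -2.764] F [ 0.3 -0.3  1.1] T [-0.05 -0.05 -0.04] w 0.2 q [-0.68  0.41  0.52  1.71 -0.22  1.09  0.06]
tool-> [ 0.0474 -0.0001  0.0011] rot units total [ 0.01 -0.02  0.  ] per row [ 0.013 -0.022  0.005]
shift at target ori [ 0.0474 -0.0001  0.0009]
```

View pics/z5.png

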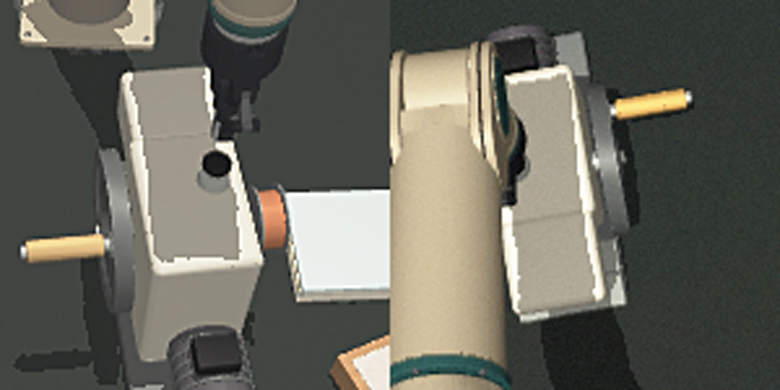

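```bash
python3 - <<'E'
from h import *
print(proj('scene',[[518.5,145.5,325.5],[519.2,145.5,286]]),proj('top',[[518.5,145.5,325.5]]))
b=cv2.imread('pics/s5.png')[140:190,285:345];cv2.imwrite('pics/z6.png',cv2.resize(b,None,fx=10,fy=10,interpolation=cv2.INTER_CUBIC))
E
```

```text
[[314.67375872 162.10925784]
 [312.77120765 171.07183969]] [[214.60270738 190.91240498]]
```

View pics/z6.png

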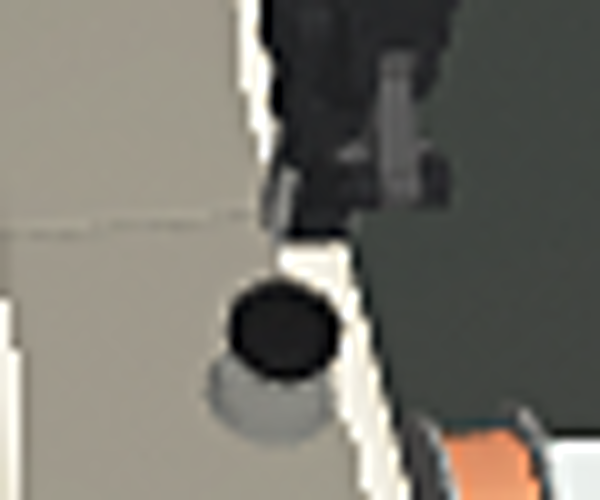

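servo_tool([
  {"dx": 0.02,"dy": -0.001,"dz": 0.002,"wx": 0,"wy": 0,"wz": 0,"fingers": 1},
  {"dx": 0.015,"dy": 0,"dz": 0,"wx": 0,"wy": 0,"wz": 0,"fingers": 1},
  {"dx": 0.01,"dy": 0,"dz": 0,"wx": 0,"wy": 0,"wz": 0,"fingers": 1},
  {"dx": 0,"dy": 0,"dz": 0,"wx": 0,"wy": 0,"wz": 0,"fingers": 1},
])

```text
clock: 20.32
eef_pos: [520.2, 145.1, 292.0]
tool_rot: [-2.952, 1.569, -2.796]
force: [0.1, 0.9, -0.1]
width: -0.2
```

servo_tool([
  {"dx": 0.0015,"dy": 0,"dz": 0,"wx": 0,"wy": 0,"wz": 0,"fingers": 1},
  {"dx": 0.0015,"dy": 0,"dz": 0,"wx": 0,"wy": 0,"wz": 0,"fingers": 1},
  {"dx": 0,"dy": 0,"dz": 0,"wx": 0,"wy": 0,"wz": 0,"fingers": 1},
])

```text
clock: 20.7
eef_pos: [520.7, 145.2, 290.7]
tool_rot: [0.451, 1.571, 0.608]
force: [0.2, 0.7, -0.6]
width: -0.1
```

servo_tool([
  {"dx": 0.0015,"dy": 0,"dz": 0,"wx": 0,"wy": 0,"wz": 0,"fingers": 1},
  {"dx": 0.0015,"dy": 0,"dz": 0,"wx": 0,"wy": 0,"wz": 0,"fingers": 1},
  {"dx": 0,"dy": 0,"dz": 0,"wx": 0,"wy": 0,"wz": 0,"fingers": 1},
])

```text
clock: 21.08
eef_pos: [520.6, 145.2, 288.2]
tool_rot: [-3.081, 1.571, -2.924]
force: [0.4, 1.3, -0.3]
width: -0.3
```

```bash
python3 - <<'E'
from h import *
st()
E
```

```text
t 21.075 p [520.6 145.2 288.2] r [-3.081  1.571 -2.924] F [ 0.4  1.3 -0.3] T [-0.02 -0.06  0.01] w -0.3 q [-0.66  0.44  0.5   1.76 -0.25  1.    0.09]
```

servo_tool([
  {"dx": 0.0015,"dy": 0,"dz": 0,"wx": 0,"wy": 0,"wz": 0,"fingers": 1},
  {"dx": 0.0015,"dy": 0,"dz": 0,"wx": 0,"wy": 0,"wz": 0,"fingers": 1},
  {"dx": 0,"dy": 0,"dz": 0,"wx": 0,"wy": 0,"wz": 0,"fingers": 1},
])

```text
clock: 21.45
eef_pos: [520.7, 145.2, 286.0]
tool_rot: [-3.102, 1.571, -2.945]
force: [0.4, -0.8, -0.0]
width: -0.1
```

servo_tool([
  {"dx": 0.0015,"dy": 0,"dz": 0,"wx": 0,"wy": 0,"wz": 0,"fingers": 1},
  {"dx": 0,"dy": 0,"dz": 0,"wx": 0,"wy": 0,"wz": 0,"fingers": 1},
])

```text
clock: 21.7
eef_pos: [520.7, 145.2, 285.2]
tool_rot: [0.787, 1.571, 0.943]
force: [-1.5, -0.8, 4.1]
width: -0.4
```

servo_tool([
  {"dx": 0.0015,"dy": 0,"dz": 0,"wx": 0,"wy": 0,"wz": 0,"fingers": 1},
  {"dx": 0,"dy": 0,"dz": 0,"wx": 0,"wy": 0,"wz": 0,"fingers": 1},
])

```text
clock: 21.95
eef_pos: [520.7, 145.2, 283.9]
tool_rot: [0.515, 1.571, 0.671]
force: [-0.6, -0.0, 4.5]
width: -0.4
```

servo_tool([
  {"dx": 0.0015,"dy": 0,"dz": 0,"wx": 0,"wy": 0,"wz": 0,"fingers": 1},
  {"dx": 0,"dy": 0,"dz": 0,"wx": 0,"wy": 0,"wz": 0,"fingers": 1},
])

```text
clock: 22.2
eef_pos: [520.7, 145.2, 282.6]
tool_rot: [-1.976, 1.571, -1.819]
force: [-1.8, 0.3, 3.1]
width: -0.2
```

servo_tool([
  {"dx": 0.001,"dy": 0,"dz": 0,"wx": 0,"wy": 0,"wz": 0,"fingers": 1},
  {"dx": 0,"dy": 0,"dz": 0,"wx": 0,"wy": 0,"wz": 0,"fingers": 1},
])

```text
clock: 22.45
eef_pos: [520.7, 145.2, 281.8]
tool_rot: [-2.879, 1.571, -2.723]
force: [-1.6, 0.5, 4.3]
width: -0.2
```

Past the 2 mm metal stop with only about 4 N; the pin is going into its slot. I'm continuing slowly to the bottom at ~271.5.

servo_tool([
  {"dx": 0.0015,"dy": 0,"dz": 0,"wx": 0,"wy": 0,"wz": 0,"fingers": 1},
  {"dx": 0.0015,"dy": 0,"dz": 0,"wx": 0,"wy": 0,"wz": 0,"fingers": 1},
  {"dx": 0.0015,"dy": 0,"dz": 0,"wx": 0,"wy": 0,"wz": 0,"fingers": 1},
  {"dx": 0,"dy": 0,"dz": 0,"wx": 0,"wy": 0,"wz": 0,"fingers": 1},
])

```text
clock: 22.95
eef_pos: [520.7, 145.2, 278.4]
tool_rot: [-1.24, 1.571, -1.083]
force: [-0.8, -0.4, 2.5]
width: 0.1
```

servo_tool([
  {"dx": 0.0015,"dy": 0,"dz": 0,"wx": 0,"wy": 0,"wz": 0,"fingers": 1},
  {"dx": 0.0015,"dy": 0,"dz": 0,"wx": 0,"wy": 0,"wz": 0,"fingers": 1},
  {"dx": 0.0015,"dy": 0,"dz": 0,"wx": 0,"wy": 0,"wz": 0,"fingers": 1},
  {"dx": 0,"dy": 0,"dz": 0,"wx": 0,"wy": 0,"wz": 0,"fingers": 1},
])

```text
clock: 23.45
eef_pos: [520.7, 145.2, 275.0]
tool_rot: [-1.562, 1.571, -1.406]
force: [-0.4, -0.1, 2.7]
width: 0.1
```

servo_tool([
  {"dx": 0.0015,"dy": 0,"dz": 0,"wx": 0,"wy": 0,"wz": 0,"fingers": 1},
  {"dx": 0.001,"dy": 0,"dz": 0,"wx": 0,"wy": 0,"wz": 0,"fingers": 1},
  {"dx": 0,"dy": 0,"dz": 0,"wx": 0,"wy": 0,"wz": 0,"fingers": 1},
])

```text
clock: 23.82
eef_pos: [520.7, 145.2, 273.2]
tool_rot: [-1.056, 1.571, -0.9]
force: [0.1, -0.4, 3.6]
width: 0.0
```

servo_tool([
  {"dx": 0.001,"dy": 0,"dz": 0,"wx": 0,"wy": 0,"wz": 0,"fingers": 1},
  {"dx": 0,"dy": 0,"dz": 0,"wx": 0,"wy": 0,"wz": 0,"fingers": 1},
])

```text
clock: 24.08
eef_pos: [520.7, 145.2, 272.5]
tool_rot: [0.8, 1.571, 0.957]
force: [-0.2, -0.3, 3.5]
width: -0.0
```

servo_tool([
  {"dx": 0.001,"dy": 0,"dz": 0,"wx": 0,"wy": 0,"wz": 0,"fingers": 1},
  {"dx": 0,"dy": 0,"dz": 0,"wx": 0,"wy": 0,"wz": 0,"fingers": 1},
])

```text
clock: 24.32
eef_pos: [520.7, 145.2, 272.1]
tool_rot: [1.008, 1.571, 1.165]
force: [-1.6, -0.3, 6.0]
width: 0.1
```

servo_tool([
  {"dx": 0.0005,"dy": 0,"dz": 0,"wx": 0,"wy": 0,"wz": 0,"fingers": 1},
  {"dx": 0,"dy": 0,"dz": 0,"wx": 0,"wy": 0,"wz": 0,"fingers": 1},
])

```text
clock: 24.58
eef_pos: [520.7, 145.2, 272.1]
tool_rot: [0.852, 1.57, 1.009]
force: [-3.1, -1.0, 8.8]
width: 0.1
```

Bottom reached (272.1, force rising to 8.8 N without motion). Lifting off.

servo_tool([
  {"dx": -0.005,"dy": 0,"dz": 0,"wx": 0,"wy": 0,"wz": 0,"fingers": 1},
  {"dx": -0.03,"dy": 0,"dz": 0,"wx": 0,"wy": 0,"wz": 0,"fingers": 1},
  {"dx": -0.04,"dy": 0,"dz": 0,"wx": 0,"wy": 0,"wz": 0,"fingers": 1},
  {"dx": -0.04,"dy": 0,"dz": 0,"wx": 0,"wy": 0,"wz": 0,"fingers": 1},
  {"dx": -0.03,"dy": 0,"dz": 0,"wx": 0,"wy": 0,"wz": 0,"fingers": 1},
])

```text
clock: 25.2
eef_pos: [520.7, 145.3, 381.0]
tool_rot: [-0.001, 1.571, 0.156]
force: [-0.0, -0.1, -0.5]
width: 0.4
```

servo_tool([
  {"dx": 0,"dy": 0.04,"dz": 0,"wx": 0,"wy": 0,"wz": 0,"fingers": 1},
  {"dx": 0,"dy": 0.04,"dz": 0,"wx": 0,"wy": 0,"wz": 0,"fingers": 1},
  {"dx": 0,"dy": 0.04,"dz": 0,"wx": 0,"wy": 0,"wz": 0,"fingers": 1},
  {"dx": 0,"dy": 0,"dz": 0,"wx": 0,"wy": 0,"wz": 0,"fingers": 1},
  {"dx": 0,"dy": 0,"dz": 0,"wx": 0,"wy": 0,"wz": 0,"fingers": 1},
])

```text
clock: 25.82
eef_pos: [506.6, 233.2, 379.8]
tool_rot: [-2.042, 1.569, -1.885]
force: [-0.4, -0.6, -0.8]
width: 0.1
```

```bash
python3 - <<'E'
from h import *
st()
a=snap('scene','s7.png')[110:260,230:380];b=snap('top','t7.png')[130:280,170:320]
cv2.imwrite('pics/z7.png',cv2.resize(np.hstack([a,b]),None,fx=2.6,fy=2.6,interpolation=cv2.INTER_CUBIC)[:,:,::-1])
E
```

```text
t 25.825 p [506.6 233.2 379.8] r [-2.042  1.569 -1.885] F [-0.4 -0.6 -0.8] T [-0.01 -0.02 -0.02] w 0.1 q [-0.82  0.39  0.51  1.56 -0.2   1.24 -0.12]
```

View pics/z7.png

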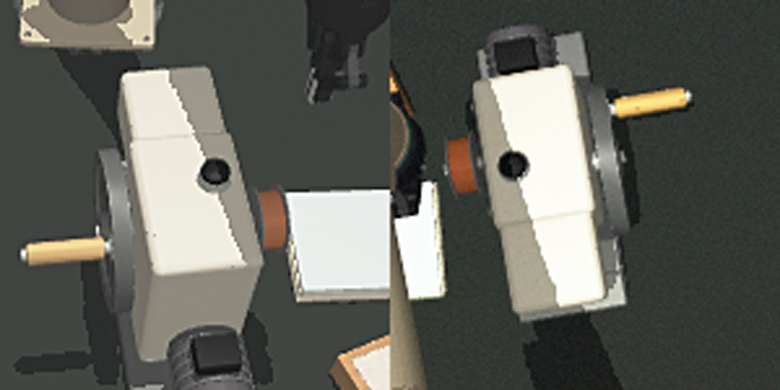

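View pics/s7.png

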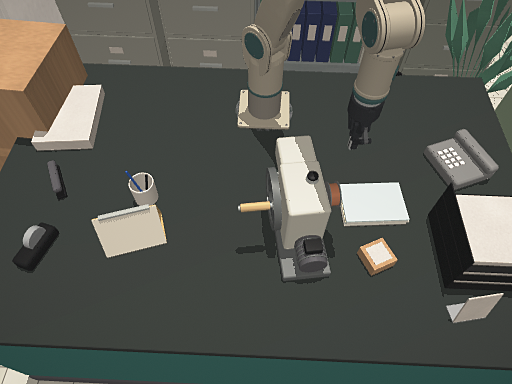

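The cap sits lower: in the scene picture it has moved to about (313,176) and less of its stem shows. The wheel and the bystanders are where they were, and the arm touches nothing.

```bash
python3 -c "
from cell import ctrl
print(ctrl.finish_job())"
```

```text
the job is handed in; nothing more can be done
None
```

The lock pin is all the way down and the wheel stands at rest just past the hard spot. I handed the job in at about 26 s of the 70 s allowed; the hand-in gives no verdict.

- **Turning the wheel:** I held the crank handle and turned the wheel from about -2.15 rad in small steps. The push-back at the handle rose to about 14 N near 0.55 rad, then dropped to about 0 N by 0.67 rad. I stopped at about 0.75 rad and let go. A picture taken afterwards put the handle at about the same angle, so the wheel stayed put.
- **Pressing the pin:** The cap was touched at a height of about 286 mm. It passed the 2 mm point where metal would have stopped it with only about 4 N. It bottomed out at 272.1 mm, about 14 mm of travel, where the force reached 8.8 N.
- **Last checks:** After backing away, the force reading was back near zero. The pictures show the cap lower, the wheel still and the bystanders visibly unmoved.
- **Small disagreements:** The handle pulled sideways on the gripper with up to about 7 N, because my estimate of the wheel centre was 1–2 mm off. The top picture read the wheel angle nearer 0.79 rad; I judged that to be within pixel error.
- **What I did not measure:** Wheel speed is only inferred from the arm's own motion, never above about 1 rad/s in my steps. I compared the bystanders by eye and did not measure their positions.

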